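# Change over from turning to sanding: shut the chuck chest, open the abrasives chest

### The arm

A 7-joint arm with a two-finger parallel gripper is mounted at the origin on the work surface. World frame = base frame: x ahead of the robot, y to its left, z up, the work surface at z = 0. Lengths are in m, angles in rad, forces in N, time in s.
With the tool pointing down it reaches from about 0.35 to 0.9 m from the base axis. Payload 7.2 kg.
Tool frame: the origin (TCP) lies at the very end of the fingers, on their centre line; the grasp point (between the pads) lies 19 mm behind it; z points along the fingers, y is the direction in which the jaws open and shut (so a half turn about z gives the same grasp; the last joint's range is limited). The gripper opens to 88 mm and grips with 3 to 60 N. Pads are 20 mm wide; open, the fingers measure 115 mm over their backs; the gripper's body (75 mm by 178 mm) begins 61 mm behind the grasp point.
Start: joints at [-1.182, 0.411, -0.013, 1.596, 0.006, 1.134, -0.082], TCP at [0.276, 0.561, 0.189] pointing down, gripper open.
Joint ranges: [-2.95, 2.95], [-0.29, 1.99], [-1.47, 1.44], [0.14, 2.54], [-1.03, 4.17], [0.13, 1.85], [-2.86, 2.86]. Speed limits (rad/s): [2.39, 2.39, 3.01, 3.01, 3.14, 3.14, 3.14].

### API

Orientations are given as a 3x3 rotation matrix whose columns are the frame's x, y, z axes.
In Python, from plant import * gives the robot as it stands. Calls block until the motion is done:
- reach(position, orientation): joint-space move of the TCP to a pose.
- movel(position, attitude=None, v=0.15, guard=None): straight line of the TCP; attitude=None keeps the orientation; v is the mean speed in m/s. With guard (N) it stops when the force on the tool has changed by that much, and returns True; else False.
- move_j(angles): joint-space move.
- grip(opening): finger opening in m; the grip force is fixed at half the most; returns when the fingers have stopped.
- hold(seconds).
- inverse_kinematics(position, orientation): joint angles nearest the present ones, or None.
- read_camera(name): name is "scene" or "top"; returns the picture (480x640x3 uint8, red, green, blue); there is no depth.
- camera_params(name): a dict with "fx", "fy", "cx", "cy" (pixels), "R" (3x3) and "t" (3): a world point X has camera coordinates R X + t. Camera axes: x right, y down, z forward; pixel columns grow to the right and rows downward; lengths in m; the calibration is good to about 2 mm. A picture is of the moment at which its call begins. camera_params takes no time and is no camera call.
A pose or a line that the arm cannot do raises Unreachable and nothing moves.
- hand_in(): hands the job in, once; it reports no verdict.
Readings, each from a call of its own:
- current_t(): time.
- current_qpos(): joint angles.
- current_dq(): joint speeds.
- current_effort(): joint torques, N m.
- current_tool_pos(): TCP position.
- current_tool_rot(): TCP orientation.
- current_contact_force(): force on the tool from outside, world axes, zero at the start.
- current_torque(): the same for the moment, N m.
- current_opening(): finger opening in m.
Only numpy, scipy, OpenCV 4.12 (cv2) and the standard library are available. Lean on these libraries where they do the work, as an engineer would, in place of code of your own. Each camera call takes 0.05 s, during which the arm holds its last target.

### The job

Turning is done and sanding is next. On the bench, push the drop-down front of the cream chest up until it is fully shut, and pull the front of the red chest down until it lies fully open; leave them like that.

Things in the scene. Friction and masses are not known exactly. Their poses are not given: they have to be found in the camera images.
- cream_front (a joint): Bottom hinge of the cream chest's front (rad): 0 shut, upright; 1.5 fully down, nearly level, at its stop. Friction holds it at any angle; 3 to 6 N at the bar move it. Starts at 1.1 to 1.5. Front (mm): 176 wide, 120 high, 14 thick, hinged 60 above the bench. Chest: cream all over, fixed, 190 wide, 220 deep, 182 high, front roughly towards the robot; left or right varies.
- cream_front_bar (a point): Middle of the cream front's round steel pull bar, 12 thick, 150 long, parallel to the panel's free edge and 50 beyond it in its plane, on two 10 mm posts 140 apart (44 clear between bar and panel). Axes turn with the front: y along the bar, z from hinge to bar, x into the chest when shut. Hinge line: 170 along -z. Bar height: 230 shut (48 over the chest's top), 72 fully down. Sizes in mm.
- red_front (a joint): Bottom hinge of the red chest's front (rad): 0 shut, upright; 1.5 fully down, nearly level, at its stop. Friction holds it at any angle; 3 to 6 N at the bar move it. Starts at 0 to 0.15. Front (mm): 176 wide, 120 high, 14 thick, hinged 60 above the bench. Chest: red all over, fixed, 190 wide, 220 deep, 182 high, front roughly towards the robot; left or right varies.
- red_front_bar (a point): Middle of the red front's round steel pull bar, 12 thick, 150 long, parallel to the panel's free edge and 50 beyond it in its plane, on two 10 mm posts 140 apart (44 clear between bar and panel). Axes turn with the front: y along the bar, z from hinge to bar, x into the chest when shut. Hinge line: 170 along -z. Bar height: 230 shut (48 over the chest's top), 72 fully down. Sizes in mm.

How it is judged:
At the end, for the whole second after the job is handed in: The cream chest's front is shut to within 0.17 rad (10 degrees), the red chest's front is down past 1.3 rad (within about 11 degrees of its stop), and both are at rest. The two may be done in either order (value of joint cream_front below 0.17 rad and value of joint red_front above 1.3 rad and velocity of joint cream_front between -0.05 and 0.05 rad/s and velocity of joint red_front between -0.05 and 0.05 rad/s); the robot touches nothing.
It also fails if it takes over 50 s, if anything falls off the work surface, if the arm or the gripper's body presses on something with over 40 N, if the wrist force passes 120 N, or if a joint passes its speed limit or range.

## Working session

There is one attempt and no reset: what is moved stays moved. The work goes in short steps, each a Python script; the robot and the scene stay as the last script left them, time stands still between calls to the robot, and variables do not carry over. Pictures are saved under pics/ and viewed, and the job is handed in when it is done.

```bash
mkdir -p pics; ls; python3 - <<'E'
from plant import *
import cv2
for n in("scene","top"):
    cv2.imwrite(f"pics/{n}0.png",read_camera(n)[:,:,::-1]); p=camera_params(n); print(n,p)
print(current_t(),current_tool_rot(),current_tool_pos())
E
```

```text
pics
scene {'fx': 469.8176035496829, 'fy': 469.8176035496829, 'cx': 322.3510001271646, 'cy': 237.90660869241887, 'R': array([[-0.22699846,  0.97388347, -0.00476232],
       [ 0.77272468,  0.17713059, -0.60952549],
       [-0.59276325, -0.14204131, -0.79275216]]), 't': array([ 0.12197981, -0.37386124,  1.24412942])}
top {'fx': 607.9728105050272, 'fy': 607.9728105050272, 'cx': 314.1947518167037, 'cy': 236.02794557502943, 'R': array([[ 1.59436957e-02, -9.99872591e-01, -7.74334853e-04],
       [-9.79575911e-01, -1.54647926e-02, -2.00479114e-01],
       [ 2.00441596e-01,  3.95489774e-03, -9.79697670e-01]]), 't': array([-0.01399334,  0.64278787,  1.01877067])}
0.1 [[-8.97515308e-01  4.40982966e-01 -5.43860613e-04]
 [ 4.40983288e-01  8.97514295e-01 -1.35260188e-03]
 [-1.08351715e-04 -1.45381434e-03 -9.99998937e-01]] [0.27547004 0.56045067 0.1886078 ]
```

View pics/scene0.png

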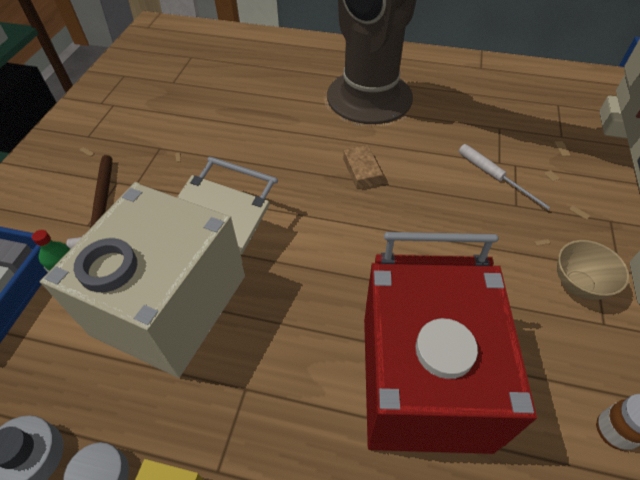

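View pics/top0.png

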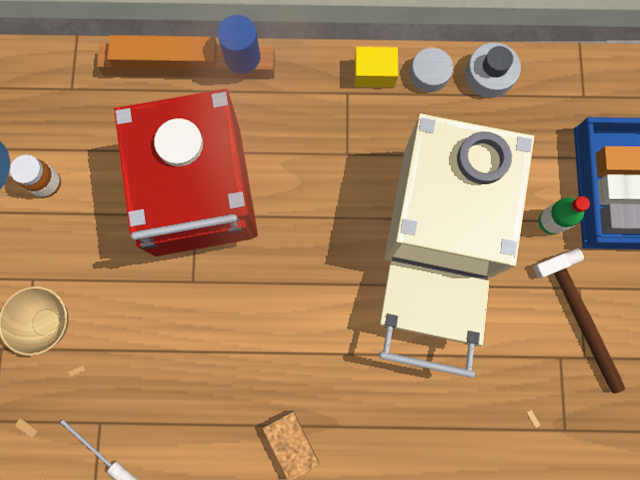

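The scene view shows the cream bar at about (210,160)–(274,180) and the red bar at (387,237)–(495,239). The top view shows the cream bar at (382,356)–(473,374) and the red bar at (133,237)–(237,219). Cream is open and red is shut. I'll triangulate the bar ends and the chest corner plates.

```bash
cat > h.py <<'E'
import numpy as np, cv2
from plant import *
def P(n):
    p=camera_params(n); K=np.array([[p["fx"],0,p["cx"]],[0,p["fy"],p["cy"]],[0,0,1]]); return K,p["R"],p["t"]
def tri(a,b):
    M=[]
    for n in("scene","top"):
        K,R,t=P(n); M.append(K@np.c_[R,t])
    X=cv2.triangulatePoints(M[0],M[1],np.array(a,float).reshape(2,1),np.array(b,float).reshape(2,1)).ravel(); X=X[:3]/X[3]
    e=[]
    for m,u in zip(M,(a,b)):
        q=m@np.r_[X,1]; e.append(np.round(q[:2]/q[2]-u,1))
    return X,e
def ray(n,px,z):
    K,R,t=P(n); d=R.T@np.linalg.inv(K)@np.r_[px,1]; o=-R.T@t; return o+d*(z-o[2])/d[2]
E
python3 - <<'E'
from h import *
np.set_printoptions(precision=4,suppress=True)
for k,a,b in [("c y-",(274,180),(382,356)),("c y+?",(210,160),(473,374)),("r",(387,237),(237,219)),("r",(495,239),(133,237))]: print(k,*tri(a,b))
for k,a,b in [("c y-swap",(210,160),(473,374)),("c",(274,180),(382,356))]: pass
for n,ps in [("top",[(427,125),(524,143),(408,227),(508,247),(124,116),(220,100),(137,218),(236,200)]),("scene",[(145,314),(55,273),(220,225),(132,195),(520,402),(389,399),(494,281),(383,278)])]:
    for p in ps: print(n,p,ray(n,p,.182))
s=cv2.imread("pics/scene0.png"); t=cv2.imread("pics/top0.png")
z=[cv2.resize(i,(400,300),interpolation=cv2.INTER_CUBIC) for i in (s[140:215,190:290],s[210:285,380:505] ,t[315:390,375:485],t[195:270,120:250])]
cv2.imwrite("pics/z.png",np.vstack([np.hstack(z[:2]),np.hstack(z[2:])]))
E
```

```text
c y- [ 0.4349 -0.121   0.0911] [array([0.4, 0. ]), array([ 0.3, -0.1])]
c y+? [ 0.4072 -0.2707  0.0886] [array([-1.1, -0.1]), array([-0.8,  0.3])]
r [0.6343 0.1153 0.2264] [array([-2.3, -0. ]), array([-1.3,  0.1])]
r [0.6038 0.2688 0.2277] [array([ 0.2, -0. ]), array([0.1, 0. ])]
top (427, 125) [ 0.8087 -0.1871  0.182 ]
top (524, 143) [ 0.7799 -0.3453  0.182 ]
top (408, 227) [ 0.636  -0.1533  0.182 ]
top (508, 247) [ 0.6061 -0.3108  0.182 ]
top (124, 116) [0.8166 0.3134 0.182 ]
top (220, 100) [0.8474 0.156  0.182 ]
top (137, 218) [0.6439 0.2791 0.182 ]
top (236, 200) [0.6761 0.1222 0.182 ]
scene (145, 314) [ 0.8064 -0.1878  0.182 ]
scene (55, 273) [ 0.7738 -0.3475  0.182 ]
scene (220, 225) [ 0.6337 -0.1432  0.182 ]
scene (132, 195) [ 0.6056 -0.3097  0.182 ]
scene (520, 402) [0.8145 0.3128 0.182 ]
scene (389, 399) [0.8468 0.1569 0.182 ]
scene (494, 281) [0.6437 0.2802 0.182 ]
scene (383, 278) [0.6745 0.1233 0.182 ]
```

View pics/z.png

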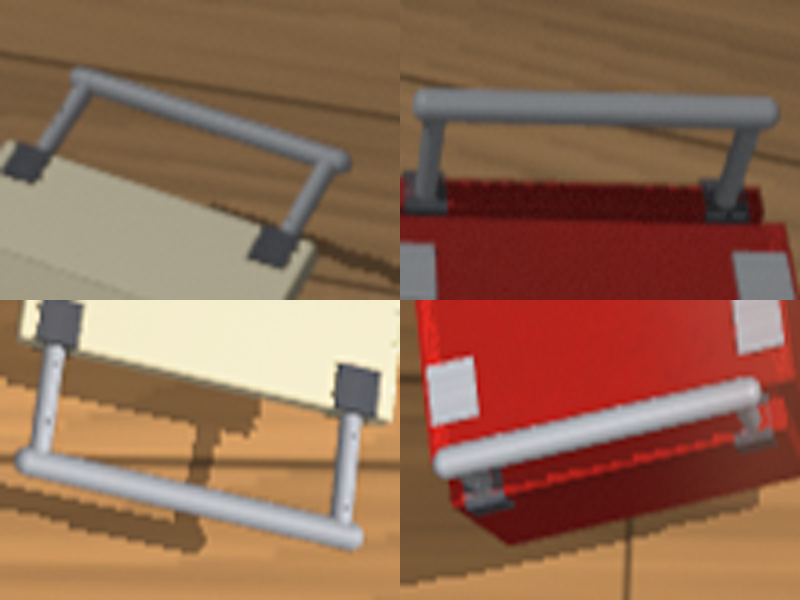

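The bar lengths come out at 0.152 and 0.156 m against 0.150 given. The chest plates agree between the two views to 2–3 mm, up to 10 mm for one cream corner, and heights fit as well. Cream is at about 1.39 rad, red at about 0.04. My plan is to grip each bar with the tool vertical, follow the hinge arc, and release only narrowly. First I'll check IK.

```bash
cat >> h.py <<'E'
def mk(u,s):
    y=s*np.r_[u,0]; z=np.array([0,0,-1.]); return np.c_[np.cross(y,z),y,z]
def unit(a): a=np.array(a,float); return a/np.linalg.norm(a)
CH=dict(cream=dict(u=unit([.1725,-.0345]),h=np.array([.585,-.229])),red=dict(u=unit([.172,.034]),h=np.array([.625,.1937])))
def tcp(k,th,dz=0,):
    c=CH[k]; return np.r_[c["h"]-c["u"]*.17*np.sin(th),.06+.17*np.cos(th)-.019+dz]
E
python3 - <<'E'
from h import *
np.set_printoptions(precision=2,suppress=True)
print(current_qpos())
for k in CH:
  for s in(1,-1):
    for p in [tcp(k,t) for t in (0,.75,1.48)]+[tcp(k,t,.1) for t in (0,1.48)]:
      print(k,s,p,inverse_kinematics(p,mk(CH[k]["u"],s)))
E
```

```text
[-1.18  0.41 -0.01  1.6   0.01  1.13 -0.08]
cream 1 [ 0.58 -0.23  0.21] [-0.34  0.54  0.96  1.6  -0.46  1.24  0.51]
cream 1 [ 0.47 -0.21  0.17] [-0.44  0.35  0.96  1.93 -0.33  1.03  0.47]
cream 1 [ 0.42 -0.2   0.06] [-0.47  0.5   1.05  2.16 -0.61  0.81  0.77]
cream 1 [ 0.58 -0.23  0.31] [-0.35  0.47  0.99  1.45 -0.39  1.43  0.45]
cream 1 [ 0.42 -0.2   0.16] [-0.5   0.23  0.99  2.06 -0.24  0.96  0.41]
cream -1 [ 0.58 -0.23  0.21] [-0.46  0.69  1.26  1.61 -0.67  1.34 -2.45]
cream -1 [ 0.47 -0.21  0.17] [-0.61  0.5   1.27  1.94 -0.54  1.11 -2.45]
cream -1 [ 0.42 -0.2   0.06] [-0.57  0.65  1.26  2.17 -0.8   0.93 -2.17]
cream -1 [ 0.58 -0.23  0.31] [-0.46  0.59  1.26  1.46 -0.56  1.5  -2.55]
cream -1 [ 0.42 -0.2   0.16] [-0.69  0.36  1.29  2.07 -0.42  1.01 -2.53]
red 1 [0.62 0.19 0.21] [-0.62  0.46  0.35  1.51 -0.16  1.2  -0.04]
red 1 [0.51 0.17 0.17] [-0.71  0.29  0.37  1.85 -0.12  1.01 -0.1 ]
red 1 [0.46 0.16 0.06] [-0.72  0.36  0.35  2.08 -0.18  0.73 -0.06]
red 1 [0.62 0.19 0.31] [-0.62  0.41  0.37  1.36 -0.15  1.41 -0.06]
red 1 [0.46 0.16 0.16] [-0.76  0.21  0.38  1.98 -0.09  0.96 -0.14]
red -1 [0.62 0.19 0.21] [ 0.34  0.76 -1.24  1.44  0.71  1.45  2.44]
red -1 [0.51 0.17 0.17] [ 0.46  0.59 -1.23  1.78  0.59  1.21  2.4 ]
red -1 [0.46 0.16 0.06] [-0.23  0.36 -0.25  2.05  0.13  0.75  2.78]
red -1 [0.62 0.19 0.31] [ 0.31  0.67 -1.24  1.28  0.63  1.6   2.51]
red -1 [0.46 0.16 0.16] [ 0.51  0.48 -1.22  1.91  0.5   1.11  2.43]
```

```bash
cat >> h.py <<'E'
def arc(k,a,b,n,v=.12,guard=45):
    R=mk(CH[k]["u"],1)
    for th in np.linspace(a,b,n+1)[1:]:
        g=movel(tcp(k,th),R,v=v,guard=guard)
        print("th %.2f"%th,g,np.round(current_contact_force(),1),"err mm",np.round(1e3*(current_tool_pos()-tcp(k,th)),1),"t",round(current_t(),1))
        if g: return False
    return True
E
python3 - <<'E'
from h import *
R=mk(CH["red"]["u"],1)
p=current_tool_pos(); movel([p[0],p[1],.33],v=.3)
grip(.05)
reach(tcp("red",.035,.09),R)
print(movel(tcp("red",.035),R,v=.12,guard=10),current_contact_force(),current_t())
cv2.imwrite("pics/s1.png",read_camera("scene")[:,:,::-1])
E
```

```text
False [-0.22235771  0.14159364 -0.34442351] 4.2
```

View pics/s1.png

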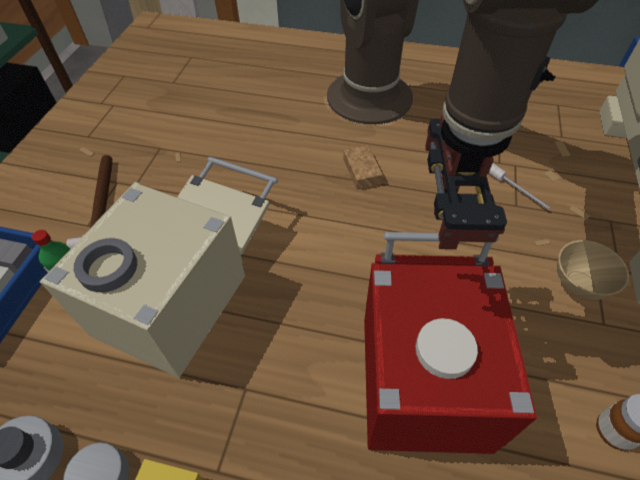

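```bash
python3 - <<'E'
from h import *
t=read_camera("top")[:,:,::-1].copy(); s=cv2.imread("pics/s1.png")
print(current_tool_pos(),current_tool_rot(),current_opening())
for n,i in(("top",t),("scene",s)):
    K,R,tt=P(n); q=K@(R@current_tool_pos()+tt); print(n,q[:2]/q[2]); 
a=cv2.resize(t[140:320,60:300],(400,300)); b=cv2.resize(s[110:290,360:600],(400,300),interpolation=cv2.INTER_CUBIC)
cv2.imwrite("pics/z1.png",np.hstack([a,b]))
E
```

```text
[0.61977155 0.19269666 0.21196674] [[-1.93932610e-01  9.81013462e-01  1.65217324e-03]
 [ 9.81014800e-01  1.93931770e-01  6.55815911e-04]
 [ 3.22955357e-04  1.74799049e-03 -9.99998420e-01]] 0.050251558008887406
top [186.28167353 229.66286726]
scene [438.15831407 244.79163844]
```

View pics/z1.png

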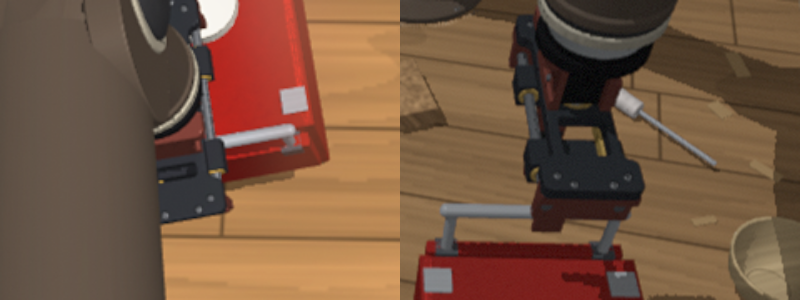

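```bash
python3 - <<'E'
from h import *
p=current_tool_pos();Rt=current_tool_rot()
K,R,tt=P("scene"); print(-R.T@tt)
for o in [(x,y,z) for z in(0,-.03,-.08) for x in(-.037,-.01,.01,.037) for y in(.025,.0385,.089)]:
    q=K@(R@(p+Rt@np.array(o))+tt); print(o,np.round(q[:2]/q[2]))
E
```

```text
[1.05405524 0.12414591 0.75898925]
(-0.037, 0.025, 0) [414. 258.]
(-0.037, 0.0385, 0) [415. 266.]
(-0.037, 0.089, 0) [418. 297.]
(-0.01, 0.025, 0) [433. 259.]
(-0.01, 0.0385, 0) [434. 267.]
(-0.01, 0.089, 0) [438. 298.]
(0.01, 0.025, 0) [447. 259.]
(0.01, 0.0385, 0) [449. 267.]
(0.01, 0.089, 0) [453. 298.]
(0.037, 0.025, 0) [466. 260.]
(0.037, 0.0385, 0) [468. 267.]
(0.037, 0.089, 0) [474. 299.]
(-0.037, 0.025, -0.03) [417. 246.]
(-0.037, 0.0385, -0.03) [418. 254.]
(-0.037, 0.089, -0.03) [422. 286.]
(-0.01, 0.025, -0.03) [437. 246.]
(-0.01, 0.0385, -0.03) [438. 254.]
(-0.01, 0.089, -0.03) [443. 286.]
(0.01, 0.025, -0.03) [452. 246.]
(0.01, 0.0385, -0.03) [453. 254.]
(0.01, 0.089, -0.03) [459. 286.]
(0.037, 0.025, -0.03) [472. 247.]
(0.037, 0.0385, -0.03) [473. 255.]
(0.037, 0.089, -0.03) [480. 287.]
(-0.037, 0.025, -0.08) [423. 222.]
(-0.037, 0.0385, -0.08) [424. 231.]
(-0.037, 0.089, -0.08) [428. 263.]
(-0.01, 0.025, -0.08) [444. 223.]
(-0.01, 0.0385, -0.08) [446. 231.]
(-0.01, 0.089, -0.08) [451. 264.]
(0.01, 0.025, -0.08) [460. 223.]
(0.01, 0.0385, -0.08) [462. 231.]
(0.01, 0.089, -0.08) [468. 264.]
(0.037, 0.025, -0.08) [481. 224.]
(0.037, 0.0385, -0.08) [483. 232.]
(0.037, 0.089, -0.08) [491. 265.]
```

```bash
python3 - <<'E'
from h import *
s=cv2.imread("pics/s1.png")
cv2.imwrite("pics/z2.png",cv2.resize(s[190:290,390:520],(780,600),interpolation=cv2.INTER_CUBIC))
E
```

```text
(no output)
```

View pics/z2.png

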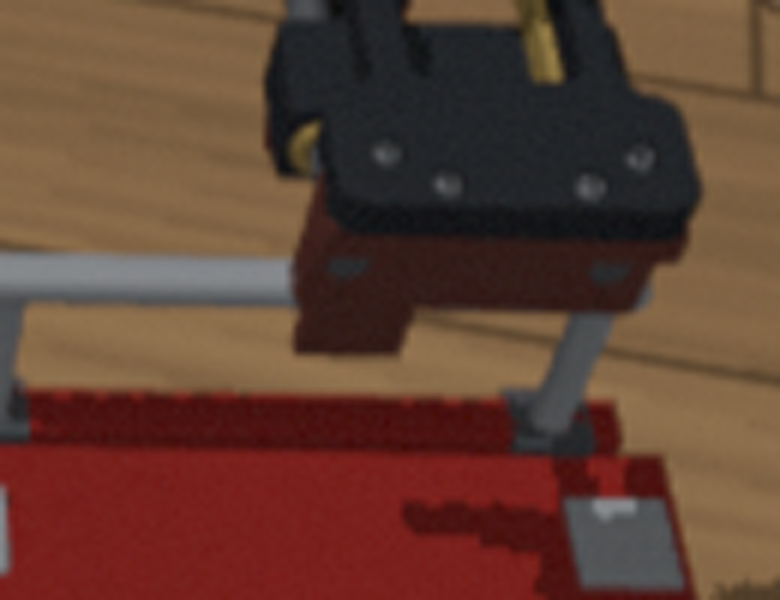

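The finger tip shows at about (439–458, 249), roughly 15 px above where the TCP reading puts it. Closing the jaws tells me directly whether the bar is between them: the opening should stop at 12 mm.

```bash
python3 - <<'E'
from h import *
grip(0.0); print(current_opening(),current_contact_force(),current_torque(),current_t(),current_tool_pos())
cv2.imwrite("pics/s2.png",cv2.resize(read_camera("scene")[190:290,390:520,::-1],(780,600),interpolation=cv2.INTER_CUBIC))
E
```

```text
6.920633277782861e-05 [-0.26369108 -0.30258058  0.5740573 ] [-0.04303354  0.03465419 -0.03552834] 5.1667 [0.61918102 0.19252855 0.21090444]
```

View pics/s2.png

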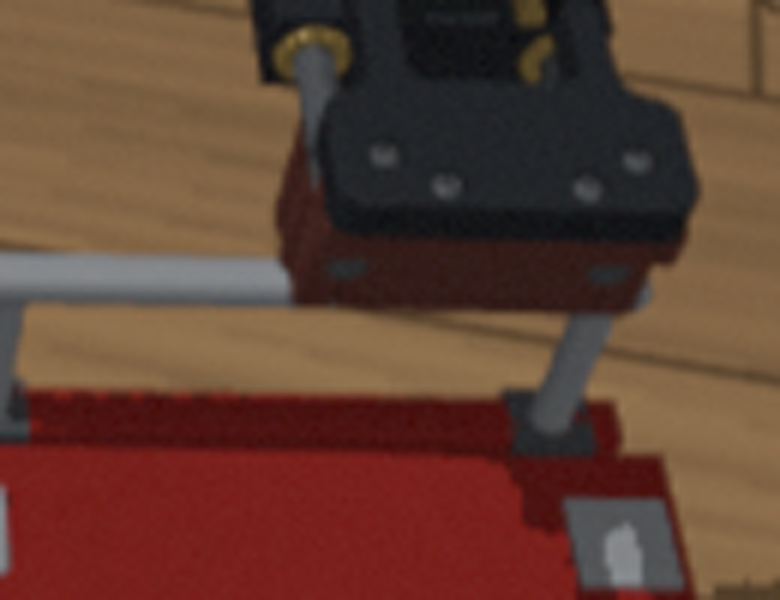

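The jaws closed on nothing, so the fingers really are above the bar and the pictures contradict the tool reading. I'll touch the bar's top with the closed fingers to measure the offset.

```bash
python3 - <<'E'
from h import *
p=current_tool_pos()
print(movel([p[0],p[1],.172],v=.03,guard=5),current_contact_force(),current_tool_pos(),current_t())
s=read_camera("scene")[:,:,::-1]
cv2.imwrite("pics/s3.png",cv2.resize(s[190:290,390:520],(780,600),interpolation=cv2.INTER_CUBIC))
E
```

```text
True [-1.40277659 -0.37813985  5.05647109] [0.61948986 0.19265953 0.2030486 ] 5.75
```

View pics/s3.png

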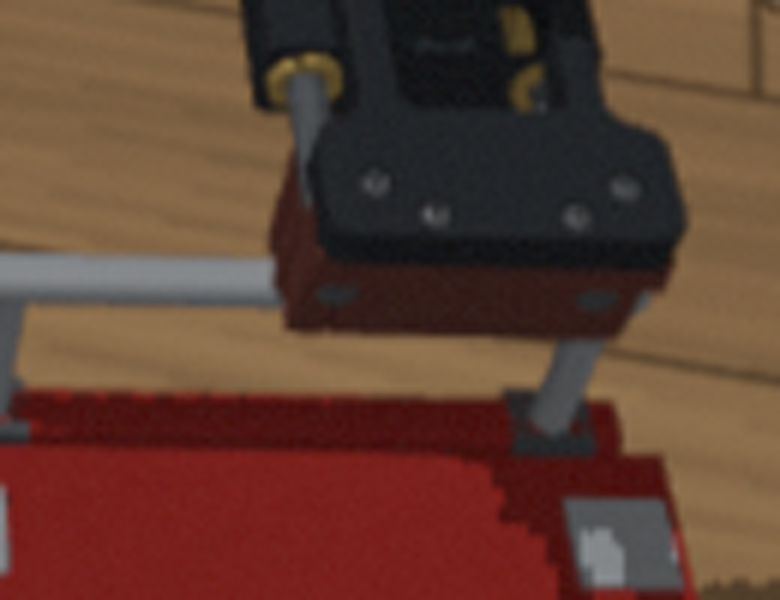

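The tips touched the bar's top (true height 0.236) at a TCP reading of 0.203, so the readings are about 33 mm low. I'll correct for that and grasp again.

```bash
cat >> h.py <<'E'
OFF=-.033
_t=tcp
def tcp(k,th,dz=0): return _t(k,th,dz+OFF)
E
python3 - <<'E'
from h import *
R=mk(CH["red"]["u"],1)
p=current_tool_pos(); movel([p[0],p[1],.222],v=.15)
grip(.05)
print(movel(tcp("red",.035),R,v=.08,guard=8),current_contact_force(),current_tool_pos())
grip(0.0); print(current_opening(),current_contact_force(),current_t())
E
```

```text
False [-0.10710319 -0.28823494  0.3512182 ] [0.61934305 0.19250892 0.17797763]
0.011343180676344062 [-0.348326    0.15425688  0.91688472] 8.375
```

Opening is 11.3 mm, so the bar is held. Now the first part of the arc, with force checks.

```bash
python3 - <<'E'
from h import *
arc("red",.035,.5,4,v=.08)
print(current_opening())
s=read_camera("scene")[:,:,::-1]; cv2.imwrite("pics/s4.png",s)
E
```

```text
th 0.15 False [-2.5 -0.5  5.9] err mm [-0.5 -0.2  0.5] t 8.8
th 0.27 False [-2.5 -0.7  7.3] err mm [-0.5 -0.   0.2] t 9.2
th 0.38 False [-4.2 -1.1  3.7] err mm [-0.8 -0.2 -0.4] t 9.6
th 0.50 False [-2.9 -0.2  0.5] err mm [-0.8 -0.2 -0.6] t 10.0
0.011168437934381907
```

View pics/s4.png

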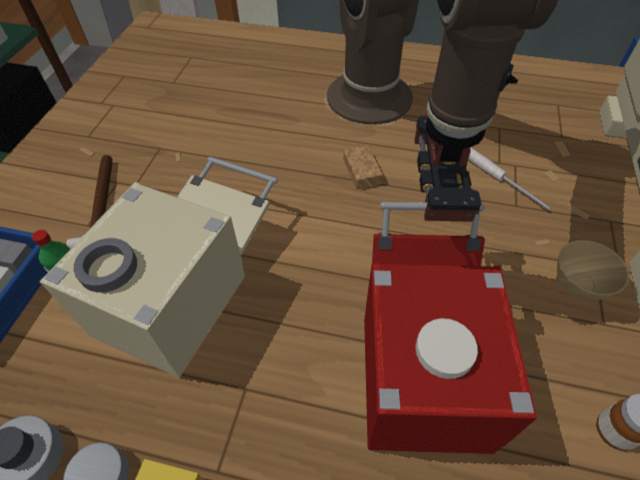

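The red front is following: its bar is now at row 207 (was 238), and forces are under 8 N. I'll finish the arc.

```bash
python3 - <<'E'
from h import *
ok=arc("red",.5,1.49,6,v=.1)
print(current_opening())
if ok:
    grip(.035); p=current_tool_pos(); print(p,current_contact_force())
    movel([p[0],p[1],p[2]+.15],v=.2,guard=12)
    p=current_tool_pos(); print(p,current_t())
    cv2.imwrite("pics/s5.png",read_camera("scene")[:,:,::-1])
E
```

```text
th 0.67 False [ 1.6  0.6 -6.4] err mm [-0.3 -0.1 -0.6] t 10.5
th 0.83 False [ 4.2  0.3 -7.9] err mm [ 0.1 -0.  -0.5] t 10.9
th 0.99 False [ 5.   1.3 -6.6] err mm [ 0.3  0.1 -0.3] t 11.3
th 1.16 False [ 5.5  1.3 -6. ] err mm [ 0.3  0.1 -0.5] t 11.8
th 1.33 False [ 4.7  0.  -4.2] err mm [ 0.1  0.1 -0.6] t 12.2
th 1.49 False [ 4.5  1.4 -2.9] err mm [ 0.   0.2 -0.5] t 12.6
0.011520278463619974
[0.45864034 0.16080148 0.02176501] [-0.30759999 -0.91431108 -0.0888133 ]
[0.4579474 0.1606262 0.1708677] 14.1
```

View pics/s5.png

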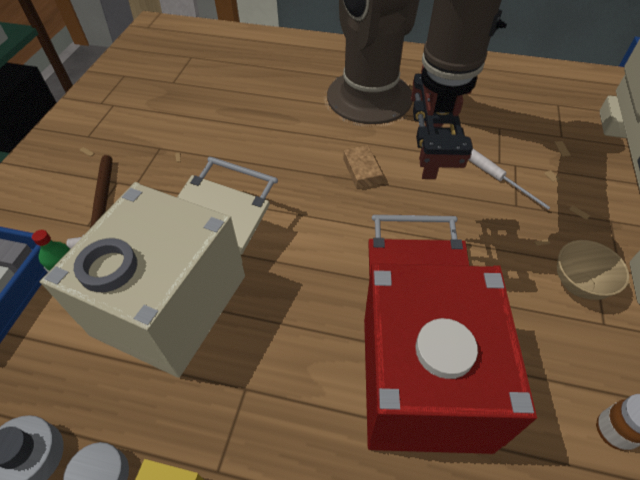

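```bash
python3 - <<'E'
from h import *
np.set_printoptions(precision=3,suppress=True)
print(tri((375,218),(0,0))[0] if 0 else "")
K,R,tt=P("scene")
c=CH["red"]; w=np.array([-c["u"][1],c["u"][0]])
for th in(.6,.9,1.2,1.3,1.4,1.5):
    b=_t("red",th)+[0,0,.019]
    print(th,[np.round((lambda q:q[:2]/q[2])(K@(R@(b+np.r_[w*s*.075,0])+tt))) for s in(-1,1)])
t=read_camera("top")[:,:,::-1]; cv2.imwrite("pics/t5.png",t)
E
```

```text
Traceback (most recent call last):
NameError: name '_t' is not defined. Did you mean: 'tt'?
```

```bash
python3 - <<'E'
from h import *
K,R,tt=P("scene")
c=CH["red"]; w=np.array([-c["u"][1],c["u"][0]])
for th in(.6,.9,1.2,1.3,1.4,1.5):
    b=tcp("red",th)+[0,0,.019+.033]
    print(th,[np.round((lambda q:q[:2]/q[2])(K@(R@(b+np.r_[w*s*.075,0])+tt))) for s in(-1,1)])
t=read_camera("top")[:,:,::-1]; cv2.imwrite("pics/t5.png",t)
E
```

```text
0.6 [array([383., 202.]), array([478., 204.])]
0.9 [array([380., 200.]), array([469., 202.])]
1.2 [array([377., 206.]), array([461., 208.])]
1.3 [array([376., 209.]), array([458., 211.])]
1.4 [array([375., 214.]), array([456., 216.])]
1.5 [array([374., 219.]), array([454., 220.])]
```

View pics/t5.png

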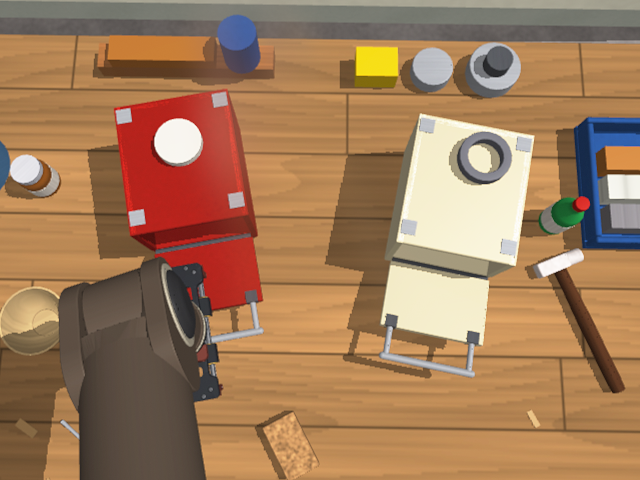

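The red bar ends at (375,218) and (456,218) match a hinge angle of about 1.45, so red is open. Next is cream.

```bash
python3 - <<'E'
from h import *
R=mk(CH["cream"]["u"],1)
p=current_tool_pos(); movel([p[0],p[1],.26],v=.25)
grip(.05)
reach(tcp("cream",1.39,.1),R)
print(movel(tcp("cream",1.39),R,v=.08,guard=8),current_contact_force(),current_tool_pos())
grip(0.0); print(current_opening(),current_contact_force(),current_t())
cv2.imwrite("pics/s6.png",read_camera("scene")[:,:,::-1])
E
```

```text
False [ 0.70991848 -0.28469584 -0.35688994] [ 0.42135066 -0.19629298  0.03895686]
0.011317547312954106 [ 3.48164494 -0.3879525  -2.7144948 ] 18.6667
```

View pics/s6.png

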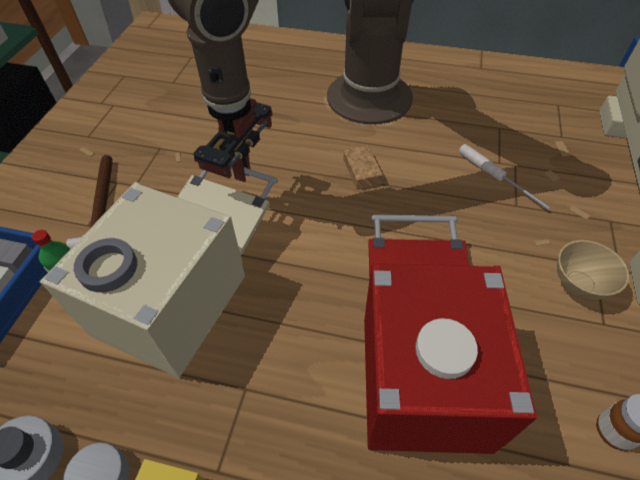

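The cream bar is held (opening 11.3 mm, jaws at about (240,172)). Now I'll lift it along the arc.

```bash
python3 - <<'E'
from h import *
ok=arc("cream",1.39,.03,8,v=.1)
print(current_opening())
if ok:
    cv2.imwrite("pics/s7.png",read_camera("scene")[:,:,::-1])
E
```

```text
th 1.22 False [ 5.1 -1.1 -1.4] err mm [ 0.7 -0.2  0.1] t 19.2
th 1.05 False [ 3.8 -0.5 -2. ] err mm [-0.3  0.2 -0.6] t 19.6
th 0.88 False [-3.5  2.7  3. ] err mm [-1.5  0.6 -0.7] t 20.0
th 0.71 False [-12.    7.   15.2] err mm [-2.6  1.   0. ] t 20.5
th 0.54 False [-13.1   6.7  23.1] err mm [-1.7  0.5  1.1] t 20.9
th 0.37 False [-5.   4.8 16.3] err mm [0.8 0.2 1.5] t 21.4
th 0.20 False [0.8 2.5 8.3] err mm [ 1.8 -0.1  1.1] t 21.8
th 0.03 False [2.1 2.9 4.7] err mm [ 1.9 -0.   0.7] t 22.2
0.01115766221634718
```

View pics/s7.png

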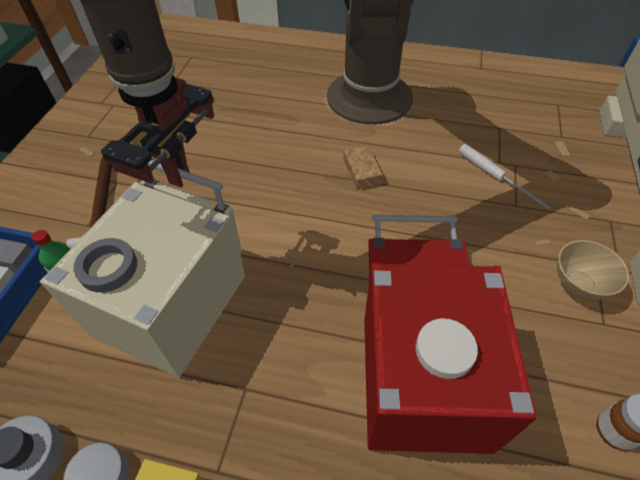

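The cream front is up, with its bar over the chest's near edge and its right end at (220,186). I'll release, lift off, and measure both bars.

```bash
python3 - <<'E'
from h import *
grip(.045); p=current_tool_pos(); print(current_contact_force())
print(movel([p[0],p[1],p[2]+.12],v=.15,guard=12))
p=current_tool_pos(); movel([p[0]-.14,p[1]-.12,p[2]],v=.25)
cv2.imwrite("pics/s8.png",read_camera("scene")[:,:,::-1]);cv2.imwrite("pics/t8.png",read_camera("top")[:,:,::-1])
print(current_t(),current_contact_force())
E
```

```text
[-0.20239496 -0.24395657 -0.55932948]
False
24.9417 [-0.02607874 -0.07307208 -0.30963069]
```

View pics/s8.png

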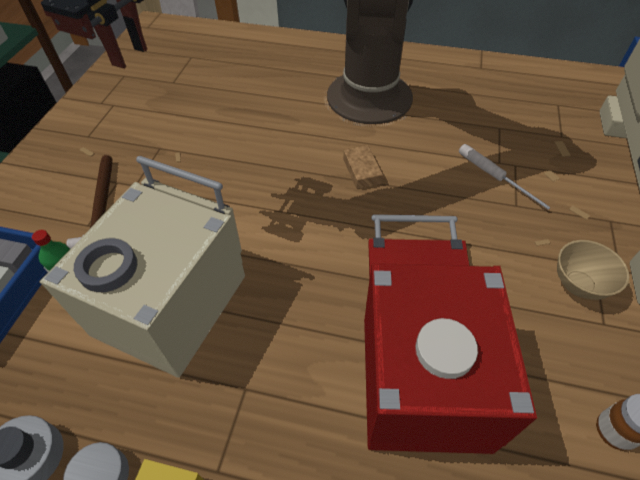

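View pics/t8.png

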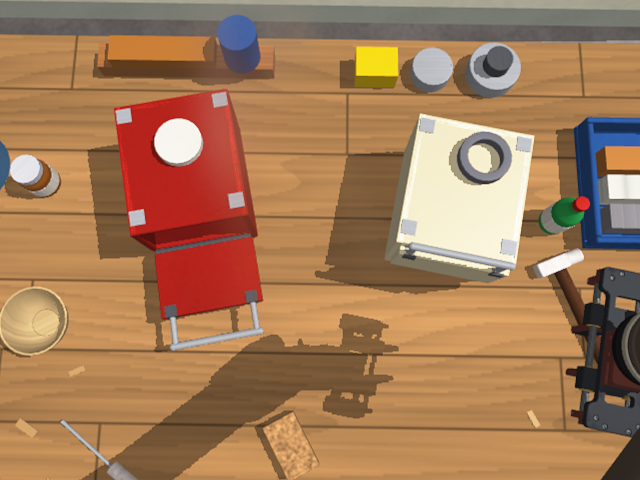

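Cream bar: scene (140,161)–(220,186), top (412,246)–(514,268). Red bar: scene (375,218)–(456,218), top (262,331)–(172,347). The gripper is clear of both.

```bash
python3 - <<'E'
from h import *
np.set_printoptions(precision=3,suppress=True)
for k,e in dict(cream=[((140,161),(514,268)),((220,186),(412,246))],red=[((375,218),(262,331)),((456,218),(172,347))]).items():
    X=[tri(*a) for a in e]; m=(X[0][0]+X[1][0])/2; c=CH[k]
    out=(c["h"]-m[:2])@c["u"]; print(k,m,"len",np.linalg.norm(X[0][0]-X[1][0]),"th",np.arctan2(out,m[2]-.06),[x[1] for x in X])
E
```

```text
cream [ 0.581 -0.227  0.227] len 0.15624417311217936 th 0.027940757444487287 [[array([-1.4, -0.1]), array([-0.9,  0.4])], [array([-1.2, -0.1]), array([-0.7,  0.2])]]
red [0.459 0.16  0.077] len 0.15327049423605357 th 1.473678686499531 [[array([-1.7, -0. ]), array([-1.1,  0.1])], [array([-0.9,  0. ]), array([-0.6,  0. ])]]
```

Both are well within limits, so I'm handing in.

```bash
python3 - <<'E'
from plant import *
hold(.3); print(current_t(),abs(current_dq()).max(),current_contact_force()); hand_in()
E
```

```text
25.2417 0.003526299062836914 [ 0.79296656 -0.0360702   0.72376008]
the job is handed in; nothing more can be done
```

The cream chest's front is shut and the red chest's front is down. I gripped each bar with the tool pointing straight down, moved it along its hinge arc, and released it. I handed in at about 25 s of the 50 s allowed; hand-in gives no verdict.

- **Final angles:** measured from both cameras after release, cream is at about 0.03 rad (limit 0.17) and red at about 1.47 rad (must pass 1.3). The bar lengths came out at 153–156 mm against the 150 mm given. The cream bar height reads 227 mm against 230, and the red one 77 mm against 72 fully down.
- **At rest:** the gripper was clear of both fronts in the last pictures. The force reading was about 1 N and the arm was still. I did not measure the fronts' speeds separately.
- **Forces:** the largest force I read at the tool, at the end of each short move, was about 27 N, partway through lifting the cream front.
- **What disagreed:** my first grasp on the red bar closed on nothing. The tips touched the bar's top when the TCP reading was about 33 mm below that height, so the fingers end higher than the reading says. I applied that offset to all later moves, and both grasps then held (opening about 11.3 mm on the 12 mm bar). I did not find the cause.

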